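# Stack the magnifier: spacer, lens, retaining ring

### The job

On the cobbler's bench, rebuild the bench magnifier in its four-post cage, from the bottom up: first the blue plastic spacer ring, then the green glass lens with its domed side up as it lies, and last the brass retaining ring on top. Each part must be let go and sit flat on the one below before the next goes in; lower the glass lens into place, do not drop it, and leave the stack standing straight between the posts.

Things in the scene. Friction and masses are not known exactly. Their poses are not given: they have to be found in the camera images.
- cage_floor (a point): Centre of the seat (58 mm aluminium disc, top 14 mm above the bench) of a fixed four-post cage on a 100 mm round dark steel base. z up. Steel posts 6 mm thick, tops 41 mm above the seat, at x, y = +-23.3 mm in this frame: 40 mm gaps on four sides; fingers pass through opposite gaps, along this frame's x or y. A 50 mm part has 5 mm play to each post. Its yaw varies.
- spacer_mid (a point): Centre of the spacer: loose blue plastic ring, outside diameter 50 mm, hole 36 mm, 22 mm tall, about 40 g; the point is on its axis, half-way up (11 mm). z is its axis, up. It lies flat on the bench at the start.
- lens_mid (a point): Centre of the lens blank: loose green glass disc, diameter 50 mm, rim 16 mm tall, flat underneath, with a low dome rising a further 2.5 mm in the middle of the top; about 80 g. The point is on its axis, 8 mm above its flat underside. z is its axis, up (domed side). It lies flat, dome up, at the start; grip it by the rim.
- retainer_mid (a point): Centre of the retaining ring: loose brass ring, outside diameter 50 mm, hole 36 mm, 16 mm tall, about 90 g; the point is on its axis, half-way up (8 mm). z is its axis, up. It lies flat on the bench at the start. On the lens its underside lies about 1 mm above the lens's rim edge.

How it is judged:
On the way, in this order (a step that is already met when the one before it is completed fails the run):
1. the spacer stands alone in the cage, flat on its seat, let go (horizontal distance between spacer_mid and cage_floor below 0.012 m and z of spacer_mid in the frame of cage_floor between 0.007 and 0.015 m and angle between spacer_mid's own z axis and vertical below 0.17 rad and contact force between the fingers and spacer below 0.1 N and linear speed of spacer below 0.03 m/s and horizontal distance between each of lens_mid, retainer_mid and cage_floor above 0.04 m), for 0.2 s.
2. the lens lies on the spacer, let go, with the retaining ring not yet in (horizontal distance between each of spacer_mid, lens_mid and cage_floor below 0.012 m and z of spacer_mid in the frame of cage_floor between 0.007 and 0.015 m and angle between each of spacer_mid, lens_mid's own z axis and vertical below 0.17 rad and contact force between the fingers and spacer below 0.1 N and linear speed of each of spacer, lens below 0.03 m/s and z of lens_mid in the frame of cage_floor between 0.026 and 0.034 m and contact force between the fingers and lens below 0.1 N and horizontal distance between retainer_mid and cage_floor above 0.04 m), for 0.2 s.
At the end, for the whole second after the job is handed in: All three parts are in the cage, spacer on the seat, lens (dome up) on the spacer, retaining ring on the lens, each within 12 mm of the cage's axis, within 4 mm of its stacked height (centres about 11, 30 and 46 mm above the seat), level within 10 degrees, let go and at rest (horizontal distance between each of spacer_mid, lens_mid, retainer_mid and cage_floor below 0.012 m and z of spacer_mid in the frame of cage_floor between 0.007 and 0.015 m and angle between each of spacer_mid, lens_mid, retainer_mid's own z axis and vertical below 0.17 rad and contact force between the fingers and spacer below 0.1 N and linear speed of each of spacer, lens, retainer below 0.03 m/s and z of lens_mid in the frame of cage_floor between 0.026 and 0.034 m and contact force between the fingers and lens below 0.1 N and z of retainer_mid in the frame of cage_floor between 0.042 and 0.05 m and contact force between the fingers and retainer below 0.1 N); the robot touches nothing.
It fails at once if the lens is dropped (falls free faster than 0.6 m/s, about 18 mm) (contact force between anything else and lens below 0.05 N and linear speed of lens above 0.6 m/s).
It also fails if it takes over 72 s, if anything falls off the work surface, if the arm or the gripper's body presses on something with over 40 N, if the wrist force passes 120 N, or if a joint passes its speed limit or range.

### The arm

A 7-joint arm with a two-finger parallel gripper is mounted at the origin on the work surface. World frame = base frame: x ahead of the robot, y to its left, z up, the work surface at z = 0. Lengths are in m, angles in rad, forces in N, time in s.
With the tool pointing down it reaches from about 0.4 to 0.85 m from the base axis. Payload 4.5 kg.
Tool frame: the origin (TCP) lies on the mounting face of the last link; the fingertips stand 166 mm ahead of it and the grasp point (between the pads) lies 147 mm ahead of it; z points along the fingers, y is the line along which they close (so a half turn about z gives the same grasp; the last joint's range is limited). The gripper opens to 88 mm and grips with 3 to 60 N. Pads are 18 mm wide; open, the fingers measure 123 mm over their backs; the gripper's body (75 mm by 187 mm) begins 45 mm behind the grasp point.
Start: joints at [-1.091, 0.689, -0.195, 1.565, 0.157, 0.902, -0.215], TCP at [0.269, 0.564, 0.405] pointing down, gripper open.
Joint ranges: [-3.01, 3.01], [-0.46, 2.08], [-1.47, 1.51], [0.13, 2.56], [-1, 4.14], [0.04, 2.09], [-2.66, 2.66]. Speed limits (rad/s): [2.57, 2.57, 3.14, 3.14, 3.14, 3.14, 3.14].

### API

Orientations are given as a unit quaternion [x, y, z, w].
In Python, from plant import r, snapshot gives the robot as it stands. The module is installed in compiled form; this text tells all that it offers.
- The arm moves only by the tool move_arm, never from a script. Its argument "rows" is a list of rows, each a list of 5 numbers: the shift along the tool's x, y, z in m, then the turn about the tool's z in rad, then the finger opening in m, from 0 to 0.0881. In form: [[dx, dy, dz, spin, claw], ...]. A call has 1 to 10 rows; each row shifts and turns the commanded pose from where the row before left it, along the tool's axes as they then stand; what a row does not reach is not made up. A row lasts 1/12 s, in which the tool goes at most 41.7 mm and 7.16 degrees, less where a joint would pass 70% of its speed; a pose out of reach is approached as far as the arm can. A call with a gripper value outside its range is refused whole. The fingers move at their own pace and stop on an object; "newtons" is the grip in N (left out, the last holds). Time passes only in rows, so rows that do not move let the fingers close. It gives the time, the measured TCP pose, the force, the opening and the grip force at its end, in the units of the state.
- r.get_state(): the state, without advancing time (a new reading comes with each control period).
- snapshot(name): name is "scene" or "side" or "wrist"; returns a dict with "color" (384x512x3 uint8, red, green, blue), "depth" (384x512 float32, m along the optical axis (not along the pixel's ray), 0 where there is no reading), "mtx" (3x3 intrinsics, pixels), "eye" and "orientation" of the camera in the world. Camera axes: x right, y up, looking along -z (the intrinsics and any distortion apply to the point x, -y, -z); pixel columns grow to the right and rows downward; lengths in m; the calibration is good to about 2 mm. The wrist camera is an equidistant fisheye: a pixel r from the principal point sees the ray r / f radians off the axis. A picture is of the moment at which its call begins.
- r.finish_job(): hands the job in; it is judged then, once.
The state is a dict: "clock": time; "q": joint angles; "qd": joint speeds; "joint_torque": joint torques, N m; "tool_pos": TCP position; "eef_rot": TCP orientation; "contact_force": force on the tool from outside, world axes, zero at the start; "moment": the same for the moment, N m; "opening": opening from 0.0 (shut) to 1.0 (fully open); "finger_force": force on a finger pad.
Only numpy, scipy, OpenCV 4.12 (cv2) and the standard library are available. Lean on these libraries where they do the work, as an engineer would, in place of code of your own. Each camera call takes 0.05 s, during which the arm holds its last target. There are 200 camera calls.

## Working session

There is one attempt and no reset: what is moved stays moved. The work goes in short steps, Python scripts to look and compute and a tool call to move; the robot and the scene stay as the last step left them, time stands still between calls to the robot, and variables do not carry over. Pictures are saved under pics/ and viewed, at most 10 in all, crops included, and the job is handed in when it is done.

Besides the shell and the picture viewer there is one more tool, called after ">>>" as name(argument=value, ...) on one line, values as JSON. move_arm: Moves the arm, as the interface text tells. Its arguments: {"type":"object","properties":{"rows":{"type":"array"},"newtons":{"type":"number"}},"required":["rows"]}

```bash
mkdir -p pics
python3 - <<'E'
from plant import r, snapshot
import cv2,numpy as np
s=r.get_state();print({k:np.round(v,3) for k,v in s.items()})
ims=[]
for n in("scene","side","wrist"):
    d=snapshot(n);np.savez(f"{n}0.npz",**d);print(n,d["mtx"].round(1).tolist(),np.round(d["eye"],3),np.round(d["orientation"],3),[k for k in d])
    ims.append(d["color"][...,::-1])
cv2.imwrite("pics/a.png",cv2.resize(np.vstack([np.hstack(ims[:2]),np.hstack([ims[2],ims[2]*0])]),(800,600)))
E
```

```text
{'clock': np.float64(0.0), 'q': array([-1.091,  0.69 , -0.195,  1.566,  0.157,  0.902, -0.215]), 'qd': array([-0.002,  0.001, -0.   , -0.002, -0.001, -0.   , -0.   ]), 'joint_torque': array([ 1.0000e-03, -5.2756e+01, -1.2660e+00, -1.5342e+01, -5.3000e-02,
        7.0000e-03,  0.0000e+00]), 'tool_pos': array([0.269, 0.564, 0.404]), 'eef_rot': array([ 0.221,  0.975, -0.001, -0.   ]), 'contact_force': array([ 0.301,  0.023, -0.681]), 'moment': array([0.006, 0.02 , 0.019]), 'finger_force': np.float64(0.0), 'opening': np.float64(1.001)}
scene [[367.3, 0.0, 255.5], [0.0, 367.3, 192.8], [0.0, 0.0, 1.0]] [ 0.891 -0.095  0.637] [0.215 0.162 0.6   0.753] ['color', 'depth', 'mtx', 'eye', 'orientation']
side [[414.8, 0.0, 251.6], [0.0, 414.8, 199.4], [0.0, 0.0, 1.0]] [ 0.253 -0.625  0.791] [ 0.355 -0.074 -0.19   0.912] ['color', 'depth', 'mtx', 'eye', 'orientation']
wrist [[297.3, 0.0, 248.9], [0.0, 297.3, 193.7], [0.0, 0.0, 1.0]] [0.206 0.594 0.384] [-0.116 -0.072  0.528  0.838] ['color', 'depth', 'mtx', 'eye', 'orientation']
```

View pics/a.png

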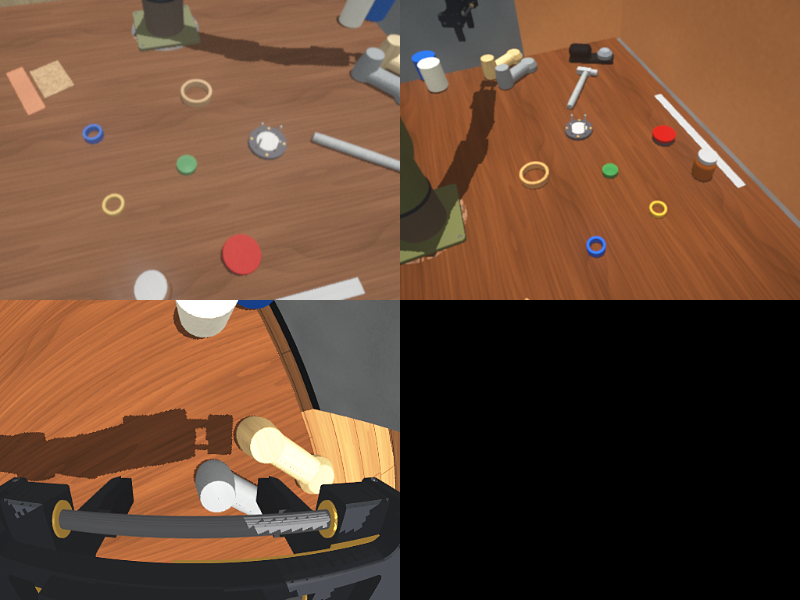

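The scene view shows the blue ring at about (119,170) full-size pixels, the lens at (239,210), the brass ring at (145,261) and the cage at (342,180). The side view shows them at (251,315), (269,218), (330,266) and (228,165).

```bash
cat > h.py <<'E'
import numpy as np,cv2
from scipy.spatial.transform import Rotation as R
from scipy.optimize import least_squares
def cloud(d,fish=False):
    h,w=d["depth"].shape;v,u=np.mgrid[:h,:w].astype(float);K=d["mtx"]
    x=(u-K[0,2])/K[0,0];y=(v-K[1,2])/K[1,1]
    if fish:
        t=np.hypot(x,y);k=np.where(t>1e-6,np.tan(np.minimum(t,1.5))/np.maximum(t,1e-6),1);x=x*k;y=y*k
    z=d["depth"].astype(float)
    P=np.stack([x*z,-y*z,-z],-1)
    return P@R.from_quat(d["orientation"]).as_matrix().T+np.array(d["eye"])
def circ(p,rad=None):
    c0=(p.max(0)+p.min(0))/2
    if rad: s=least_squares(lambda c:np.hypot(*(p-c).T)-rad,c0,loss='soft_l1',f_scale=.001);return s.x
    s=least_squares(lambda c:np.hypot(*(p-c[:2]).T)-c[2],[*c0,.025],loss='soft_l1',f_scale=.001);return s.x
def ring(d,hue,c,rad=60,fish=False):
    """colour blob near pixel c: cloud points with the hue and the mask"""
    hsv=cv2.cvtColor(np.ascontiguousarray(d["color"]),cv2.COLOR_RGB2HSV)
    m=cv2.inRange(hsv,(hue[0],hue[2],50),(hue[1],255,255))
    v,u=np.mgrid[:m.shape[0],:m.shape[1]]
    m=(m>0)&(np.hypot(u-c[0],v-c[1])<rad)&(d["depth"]>0)
    return cloud(d,fish)[m],m
HUE={"blue":(105,125,120),"green":(45,85,80),"brass":(20,34,120)}
E
python3 - <<'E'
from h import *
px={"scene":dict(blue=(119,170),green=(239,210),brass=(145,261),cage=(342,180)),"side":dict(blue=(251,315),green=(269,218),brass=(330,266),cage=(228,165))}
for n in px:
    d=dict(np.load(n+"0.npz"));C=cloud(d)
    for k,c in px[n].items():
        if k=="cage": 
            v,u=np.mgrid[:384,:512];m=(np.hypot(u-c[0],v-c[1])<28)
            P=C[m];t=P[P[:,2]>.035];print(n,"posts",len(t),t[:,2].max().round(4))
            # cluster
            import itertools
            lab=cv2.connectedComponents(((m)&(C[...,2]>.04)).astype(np.uint8))
            for i in range(1,lab[0]):
                q=C[lab[1]==i];print("  ",len(q),q.mean(0).round(4),q[:,2].max().round(3))
            b=P[(P[:,2]>.004)&(P[:,2]<.03)];print("  lowz",np.percentile(b[:,2],[10,50,90]).round(4),((b.min(0)+b.max(0))/2).round(4),np.ptp(b,0).round(3))
        else:
            P,m=ring(d,HUE[k],c,28);zt=np.percentile(P[:,2],95);T=P[P[:,2]>zt-.004][:,:2]
            print(n,k,len(P),"z",zt.round(4),"mid",((T.max(0)+T.min(0))/2).round(4),"ext",np.ptp(T,0).round(4),"mean",T.mean(0).round(4))
E
```

```text
scene blue 322 z 0.0241 mid [ 0.4127 -0.2607] ext [0.0456 0.0477] mean [ 0.413  -0.2606]
scene green 80 z 0.0204 mid [ 0.5546 -0.0429] ext [0.0299 0.0382] mean [ 0.5506 -0.0435]
scene brass 10 z 0.0135 mid [ 0.6208 -0.2262] ext [0.0416 0.032 ] mean [ 0.6198 -0.2249]
scene posts 103 0.6372
   1 [ 0.8906 -0.0949  0.6372] 0.637
   20 [0.5036 0.1664 0.0489] 0.056
   19 [0.5421 0.1926 0.0799] 0.637
   1 [ 0.8906 -0.0949  0.6372] 0.637
   1 [ 0.8906 -0.0949  0.6372] 0.637
   1 [ 0.8906 -0.0949  0.6372] 0.637
   18 [0.5462 0.1478 0.0499] 0.057
   18 [0.5646 0.19   0.0492] 0.057
   1 [ 0.8906 -0.0949  0.6372] 0.637
   1 [ 0.8906 -0.0949  0.6372] 0.637
   1 [ 0.8906 -0.0949  0.6372] 0.637
   1 [ 0.8906 -0.0949  0.6372] 0.637
   1 [ 0.8906 -0.0949  0.6372] 0.637
  lowz [0.0111 0.0132 0.0154] [0.5232 0.179  0.017 ] [0.12  0.1   0.026]
side blue 362 z 0.0228 mid [ 0.4098 -0.2613] ext [0.0481 0.0491] mean [ 0.4096 -0.262 ]
side green 297 z 0.0192 mid [ 0.5523 -0.0412] ext [0.0494 0.0478] mean [ 0.5521 -0.0423]
side brass 162 z 0.0173 mid [ 0.6167 -0.2249] ext [0.0473 0.049 ] mean [ 0.617 -0.226]
side posts 62 0.7909
   9 [0.4911 0.1157 0.1309] 0.791
   9 [0.5636 0.1895 0.0476] 0.055
   1 [ 0.2534 -0.6251  0.7909] 0.791
   1 [ 0.2534 -0.6251  0.7909] 0.791
   1 [ 0.2534 -0.6251  0.7909] 0.791
   10 [0.5021 0.1658 0.0481] 0.056
   10 [0.5434 0.1473 0.0485] 0.055
   1 [ 0.2534 -0.6251  0.7909] 0.791
   1 [ 0.2534 -0.6251  0.7909] 0.791
   1 [ 0.2534 -0.6251  0.7909] 0.791
   1 [ 0.2534 -0.6251  0.7909] 0.791
   1 [ 0.2534 -0.6251  0.7909] 0.791
   1 [ 0.2534 -0.6251  0.7909] 0.791
   1 [ 0.2534 -0.6251  0.7909] 0.791
   1 [ 0.2534 -0.6251  0.7909] 0.791
  lowz [0.0094 0.0119 0.0149] [0.5324 0.2125 0.0168] [0.098 0.17  0.026]
```

```bash
cat > go.py <<'E'
import sys
from h import *
from plant import r
def go(x,y,z,ydeg,show=True):
    """tool-frame shift (after the turn) to TCP x,y,z with finger line at ydeg"""
    s=r.get_state();M=R.from_quat(s["eef_rot"]).as_matrix();p=np.array(s["tool_pos"])
    cur=np.degrees(np.arctan2(M[1,1],M[0,1]));spin=-np.radians((ydeg-cur+90)%180-90)
    D=M.T@(np.array([x,y,z])-p);D2=R.from_euler('z',spin).as_matrix().T@D
    print("t",round(s["clock"],2),"pos",p.round(4),"ydeg",cur.round(2),"tilt",np.degrees(np.arccos(-M[2,2])).round(2),"open",round(s["opening"]*88.1,1),"ff",round(float(s["finger_force"]),1),"F",np.round(s["contact_force"],1))
    print("spin",round(spin,4),"shift before turn",D.round(4),"after turn",D2.round(4))
if __name__=="__main__": go(*map(float,sys.argv[1:5]))
E
python3 - <<'E'
from go import *
d=dict(np.load("wrist0.npz"));s=r.get_state();M=R.from_quat(s["eef_rot"]);C=R.from_quat(d["orientation"])
print("cam in tool",M.inv().apply(d["eye"]-s["tool_pos"]).round(4),"look",M.inv().apply(C.apply([0,0,-1])).round(3),"up",M.inv().apply(C.apply([0,1,0])).round(3))
go(.5,.2,.36,66.5);go(.5335,.178,.36,66.5)
E
```

```text
cam in tool [ 0.07   -0.0002  0.0201] look [-0.27  -0.001  0.963] up [ 0.963 -0.     0.27 ]
t 0.15 pos [0.2694 0.5637 0.4041] ydeg 64.46 tilt 0.08 open 88.1 ff 0.0 F [ 0.1 -0.8 -0. ]
spin -0.0356 shift before turn [-0.3649 -0.2287  0.0445] after turn [-0.3565 -0.2415  0.0445]
t 0.15 pos [0.2694 0.5637 0.4041] ydeg 64.46 tilt 0.08 open 88.1 ff 0.0 F [ 0.1 -0.8 -0. ]
spin -0.0356 shift before turn [-0.4046 -0.2341  0.0445] after turn [-0.396  -0.2483  0.0445]
```

>>> move_arm(rows=[[-0.033,-0.0207,0.0037,-0.0356,0.088],[-0.033,-0.0207,0.0037,0,0.088],[-0.033,-0.0207,0.0037,0,0.088],[-0.033,-0.0207,0.0037,0,0.088],[-0.033,-0.0207,0.0037,0,0.088],[-0.033,-0.0207,0.0037,0,0.088],[-0.033,-0.0207,0.0037,0,0.088],[-0.033,-0.0207,0.0037,0,0.088],[-0.033,-0.0207,0.0037,0,0.088],[-0.033,-0.0207,0.0037,0,0.088]], newtons=20)

```text
clock: 0.98
tool_pos: [0.4891, 0.24, 0.3674]
eef_rot: [0.204, 0.979, -0.0, -0.0]
contact_force: [0.4, -0.2, 0.9]
opening: 1.0
finger_force: 0.0
```

>>> move_arm(rows=[[-0.033,-0.0207,0.0037,0,0.088],[-0.033,-0.0207,0.0037,0,0.088],[0,0,0,0,0.088],[0,0,0,0,0.088]])

```text
clock: 1.32
tool_pos: [0.5337, 0.1744, 0.3597]
eef_rot: [0.207, 0.978, -0.001, -0.0]
contact_force: [-0.3, 0.7, 0.3]
opening: 0.997
finger_force: 0.0
```

```bash
cat > wcage.py <<'E'
from go import *
from plant import snapshot
d=snapshot("wrist");cv2.imwrite("pics/w1.png",d["color"][...,::-1]);C=cloud(d,True);np.savez("w1.npz",**d)
c0=np.array([.5335,.178]);dist=np.hypot(*(C[...,:2]-c0).transpose(2,0,1))
m=(dist<.05)&(C[...,2]>.045)&(C[...,2]<.07)
n,l=cv2.connectedComponents(m.astype(np.uint8))
for i in range(1,n):
    q=C[l==i]
    if len(q)>5:
        t=q[q[:,2]>np.percentile(q[:,2],90)-.004];print(len(q),((t.min(0)+t.max(0))/2).round(4),t.mean(0).round(4))
b=C[(dist<.06)&(C[...,2]>.002)&(C[...,2]<.02)];print("base bbox mid",((b.min(0)+b.max(0))/2).round(4),np.ptp(b,0).round(4))
go(.411,-.261,.3,66.5)
E
python3 wcage.py
```

```text
31 [0.5021 0.1691 0.054 ] [0.502  0.1691 0.054 ]
31 [0.5209 0.2106 0.0543] [0.5207 0.2108 0.0542]
40 [0.5439 0.1492 0.0537] [0.5438 0.1494 0.0539]
43 [0.5629 0.1919 0.0536] [0.5628 0.192  0.0538]
base bbox mid [0.5359 0.1791 0.0109] [0.1057 0.1053 0.0178]
t 1.37 pos [0.5326 0.1768 0.36  ] ydeg 66.38 tilt 0.04 open 87.9 ff 0.0 F [-0.7  0.5 -0.9]
spin -0.0021 shift before turn [-0.0641 -0.4498  0.06  ] after turn [-0.0631 -0.45    0.06  ]
```

View pics/w1.png

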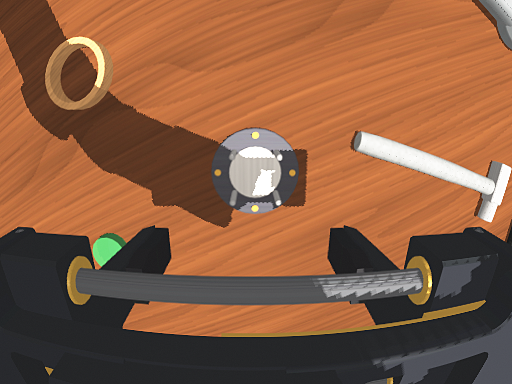

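The wrist view shows the cage centred at about (255,170), with its posts square to the fingers. The four posts average to (0.5325, 0.180), at a finger-line yaw of about 65.8°. Next is the spacer.

>>> move_arm(rows=[[-0.0053,-0.0375,0.005,0.01,0.088],[-0.0053,-0.0375,0.005,0,0.088],[-0.0053,-0.0375,0.005,0,0.088],[-0.0053,-0.0375,0.005,0,0.088],[-0.0053,-0.0375,0.005,0,0.088],[-0.0053,-0.0375,0.005,0,0.088],[-0.0053,-0.0375,0.005,0,0.088],[-0.0053,-0.0375,0.005,0,0.088],[-0.0053,-0.0375,0.005,0,0.088],[-0.0053,-0.0375,0.005,0,0.088]])

```text
clock: 2.2
tool_pos: [0.4282, -0.1861, 0.3104]
eef_rot: [0.206, 0.978, 0.001, 0.0]
contact_force: [0.6, -0.8, -0.1]
opening: 0.998
finger_force: 0.0
```

>>> move_arm(rows=[[-0.0053,-0.0375,0.005,0,0.088],[-0.0053,-0.0375,0.005,0,0.088],[0,0,0,0,0.088],[0,0,0,0,0.088],[0,0,0,0,0.088]])

```text
clock: 2.62
tool_pos: [0.4082, -0.2576, 0.3005]
eef_rot: [0.207, 0.978, 0.001, 0.0]
contact_force: [1.0, 0.7, -0.1]
opening: 0.997
finger_force: 0.0
```

```bash
cat > wpart.py <<'E'
import sys
from go import *
from plant import snapshot
k,x,y=sys.argv[1],float(sys.argv[2]),float(sys.argv[3])
d=snapshot("wrist");cv2.imwrite(f"pics/w_{k}.png",d["color"][...,::-1]);C=cloud(d,True)
P,m=ring(d,HUE[k],(255,190),150,True);P=P[np.hypot(P[:,0]-x,P[:,1]-y)<.045]
zt=np.percentile(P[:,2],90);T=P[P[:,2]>zt-.004][:,:2];c=(T.max(0)+T.min(0))/2
print(k,len(P),"ztop",zt.round(4),"mid",c.round(4),"ext",np.ptp(T,0).round(4),"mean",T.mean(0).round(4))
go(*c,.3,65.8);
E
python3 wpart.py blue .411 -.261
```

```text
blue 1310 ztop 0.0227 mid [ 0.4091 -0.26  ] ext [0.0492 0.0486] mean [ 0.4071 -0.2621]
t 2.67 pos [ 0.4085 -0.2571  0.3006] ydeg 66.17 tilt 0.11 open 87.9 ff 0.0 F [0.9 0.2 0.2]
spin 0.0064 shift before turn [-0.0018 -0.0024  0.0006] after turn [-0.0018 -0.0024  0.0006]
```

>>> move_arm(rows=[[-0.0025,-0.0025,0.03,0.0064,0.088],[0,0,0.03,0,0.088],[0,0,0.03,0,0.088],[0,0,0.02,0,0.088],[0,0,0.012,0,0.088],[0,0,0.0085,0,0.088],[0,0,0,0,0.088],[0,0,0,0,0.088]])

```text
clock: 3.33
tool_pos: [0.4093, -0.2614, 0.17]
eef_rot: [0.21, 0.978, 0.0, 0.0]
contact_force: [0.2, 0.4, -0.4]
opening: 1.001
finger_force: 0.0
```

>>> move_arm(rows=[[0,0,0,0,0.04],[0,0,0,0,0.04],[0,0,0,0,0.04],[0,0,0,0,0.04],[0,0,0,0,0.04],[0,0,0,0,0.04],[0,0,0,0,0.04],[0,0,0,0,0.04]], newtons=20)

```text
clock: 4.0
tool_pos: [0.4086, -0.2628, 0.17]
eef_rot: [0.212, 0.977, 0.0, 0.0]
contact_force: [-0.5, -0.2, 4.7]
opening: 0.572
finger_force: 20.0
```

>>> move_arm(rows=[[0,0,-0.01,0,0.04],[0,0,-0.025,0,0.04],[0,0,-0.035,0,0.04],[0,0,-0.03,0,0.04],[0,0,0,0,0.04],[0,0,0,0,0.04]])

```text
clock: 4.5
tool_pos: [0.4087, -0.2632, 0.271]
eef_rot: [0.212, 0.977, -0.0, 0.002]
contact_force: [0.7, 0.7, -0.8]
opening: 0.566
finger_force: 20.0
```

```bash
python3 wpart.py blue .411 -.261; python3 go.py .5327 .1797 .27 65.8
```

```text
blue 4130 ztop 0.1235 mid [ 0.4021 -0.263 ] ext [0.047  0.0491] mean [ 0.3982 -0.2588]
t 4.55 pos [ 0.4084 -0.2629  0.2699] ydeg 65.53 tilt 0.04 open 49.8 ff 20.0 F [-0.2  0.1 -0.9]
spin -0.0047 shift before turn [ 0.0056 -0.0026 -0.0301] after turn [ 0.0057 -0.0026 -0.0301]
t 4.55 pos [ 0.4084 -0.2629  0.2699] ydeg 65.53 tilt 0.04 open 49.8 ff 20.0 F [-0.2  0.1 -0.9]
spin -0.0047 shift before turn [ 7.020e-02  4.544e-01 -2.000e-04] after turn [ 6.800e-02  4.547e-01 -2.000e-04]
```

View pics/w_blue.png

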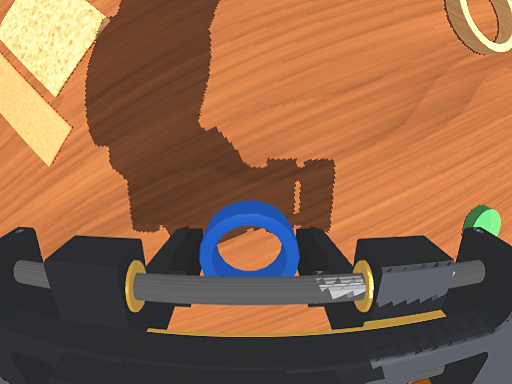

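The spacer is held level between the pads at about (248,240). I'll carry it over the cage.

>>> move_arm(rows=[[0.0057,0.0379,0,-0.0047,0.04],[0.0057,0.0379,0,0,0.04],[0.0057,0.0379,0,0,0.04],[0.0057,0.0379,0,0,0.04],[0.0057,0.0379,0,0,0.04],[0.0057,0.0379,0,0,0.04],[0.0057,0.0379,0,0,0.04],[0.0057,0.0379,0,0,0.04],[0.0057,0.0379,0,0,0.04],[0.0057,0.0379,0,0,0.04]])

```text
clock: 5.38
tool_pos: [0.5115, 0.1083, 0.268]
eef_rot: [0.209, 0.978, -0.001, -0.001]
contact_force: [0.8, 0.2, -0.5]
opening: 0.567
finger_force: 20.0
```

>>> move_arm(rows=[[0.0057,0.0379,0,0,0.04],[0.0057,0.0379,0,0,0.04],[0,0,0,0,0.04],[0,0,0,0,0.04],[0,0,0,0,0.04],[0,0,0,0,0.04]])

```text
clock: 5.88
tool_pos: [0.532, 0.1782, 0.2687]
eef_rot: [0.21, 0.978, -0.002, -0.001]
contact_force: [0.3, 0.3, -1.0]
opening: 0.569
finger_force: 20.0
```

```bash
cat > held.py <<'E'
import sys
from go import *
from plant import snapshot
k=sys.argv[1];d=snapshot("wrist")
P,m=ring(d,HUE[k],(255,240),110,True);s=r.get_state();M=R.from_quat(s["eef_rot"]).as_matrix()
T=(P-s["tool_pos"])@M;T=T[(T[:,2]>.1)&(T[:,2]<.175)&(np.hypot(T[:,0],T[:,1])<.04)]
zt=np.percentile(T[:,2],8);t=T[T[:,2]<zt+.004]
print(k,"top z",zt.round(4),"far edge x-25",(np.percentile(t[:,0],99.5)-.025).round(4),"y mid",((t[:,1].max()+t[:,1].min())/2).round(4),"circle fit outer",)
w=t[np.hypot(t[:,0],t[:,1])>.021]; h=t[np.abs(t[:,1])<.022]
b=[np.max(t[(t[:,1]>a)&(t[:,1]<=a+.002)][:,0],initial=-1)for a in np.arange(-.02,.02,.002)]
e=np.array([(a+.001,x)for a,x in zip(np.arange(-.02,.02,.002),b)if x>0]);print("fit",circ(e[:,::-1],.025).round(4))
go(.5327,.1797,.27,65.8)
E
python3 held.py blue
```

```text
blue top z 0.1478 far edge x-25 0.0002 y mid -0.0004 circle fit outer
fit [ 0.0008 -0.0004]
t 5.93 pos [0.5322 0.1781 0.269 ] ydeg 65.69 tilt 0.18 open 50.3 ff 20.0 F [ 1.1 -0.  -1. ]
spin -0.0019 shift before turn [ 0.0002  0.0016 -0.001 ] after turn [ 0.0002  0.0016 -0.001 ]
```

>>> move_arm(rows=[[0,0.0015,0.02,0,0.04],[0,0,0.02,0,0.04],[0,0,0.014,0,0.04],[0,0,0.01,0,0.04],[0,0,0.01,0,0.04],[0,0,0.006,0,0.04],[0,0,0.003,0,0.04],[0,0,0.001,0,0.04],[0,0,0,0,0.04],[0,0,0,0,0.04]])

```text
clock: 6.77
tool_pos: [0.5334, 0.1816, 0.1863]
eef_rot: [0.209, 0.978, 0.0, 0.0]
contact_force: [-0.3, 0.2, 0.0]
opening: 0.571
finger_force: 20.0
```

>>> move_arm(rows=[[0,0,0,0,0.068],[0,0,0,0,0.068],[0,0,0,0,0.068],[0,0,0,0,0.068],[0,0,0,0,0.068]])

```text
clock: 7.18
tool_pos: [0.5332, 0.1816, 0.186]
eef_rot: [0.209, 0.978, 0.0, 0.0]
contact_force: [0.0, 0.9, -0.4]
opening: 0.767
finger_force: 0.0
```

>>> move_arm(rows=[[0,0,-0.01,0,0.068],[0,0,-0.02,0,0.068],[0,0,-0.03,0,0.068],[0,0,-0.035,0,0.088],[0,0,-0.04,0,0.088],[0,0,-0.035,0,0.088],[0,0,0,0,0.088],[0,0,0,0,0.088]])

```text
clock: 7.85
tool_pos: [0.5336, 0.1816, 0.3585]
eef_rot: [0.21, 0.978, 0.002, 0.002]
contact_force: [-0.5, 0.0, -0.4]
opening: 0.998
finger_force: 0.0
```

```bash
cat > chk.py <<'E'
import sys
from go import *
from plant import snapshot
d=snapshot("wrist");cv2.imwrite(sys.argv[1],d["color"][...,::-1]);C=cloud(d,True)
for k in sys.argv[2:]:
    P,m=ring(d,HUE[k],(255,190),150,True);P=P[np.hypot(P[:,0]-.5327,P[:,1]-.18)<.035]
    zt=np.percentile(P[:,2],85);T=P[P[:,2]>zt-.003];x=T[:,:2]
    A=np.c_[T[:,:2]-T[:,:2].mean(0),np.ones(len(T))];p=np.linalg.lstsq(A,T[:,2],rcond=None)[0]
    print(k,len(P),"ztop",zt.round(4),"mid",((x.max(0)+x.min(0))/2).round(4),"ext",np.ptp(x,0).round(4),"slope deg",np.degrees(p[:2]).round(1))
dist=np.hypot(*(C[...,:2]-[.5327,.18]).transpose(2,0,1));n,l=cv2.connectedComponents(((dist<.042)&(dist>.027)&(C[...,2]>.046)&(C[...,2]<.07)).astype(np.uint8))
for i in range(1,n):
    q=C[l==i]
    if len(q)>8:print("post",len(q),((q.min(0)+q.max(0))/2).round(4))
E
python3 chk.py pics/c1.png blue; python3 go.py .553 -.0415 .3 65.8
```

```text
blue 829 ztop 0.0365 mid [0.5325 0.1813] ext [0.0484 0.0484] slope deg [ 0.1 -0.5]
post 31 [0.5021 0.1692 0.051 ]
post 34 [0.5203 0.2109 0.0509]
post 31 [0.5444 0.1499 0.0518]
post 39 [0.5631 0.1919 0.051 ]
t 7.9 pos [0.533  0.1813 0.3567] ydeg 65.82 tilt 0.08 open 88.0 ff 0.0 F [-0.6  0.1 -1.2]
spin 0.0003 shift before turn [-0.1095 -0.1951  0.0567] after turn [-0.1095 -0.195   0.0567]
```

View pics/c1.png

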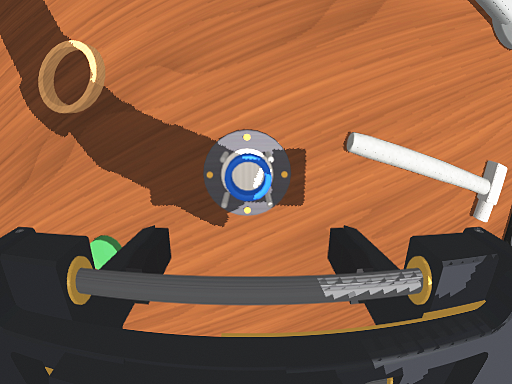

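The spacer sits flat and centred in the cage, at (248,175); its top is at z 0.0365 against 0.036 expected. Next is the lens.

>>> move_arm(rows=[[-0.0157,-0.0279,0.0081,0,0.088],[-0.0157,-0.0279,0.0081,0,0.088],[-0.0157,-0.0279,0.0081,0,0.088],[-0.0157,-0.0279,0.0081,0,0.088],[-0.0157,-0.0279,0.0081,0,0.088],[-0.0157,-0.0279,0.0081,0,0.088],[-0.0157,-0.0279,0.0081,0,0.088],[0,0,0,0,0.088],[0,0,0,0,0.088],[0,0,0,0,0.088]])

```text
clock: 8.73
tool_pos: [0.5529, -0.041, 0.298]
eef_rot: [0.209, 0.978, 0.0, -0.001]
contact_force: [-0.9, 1.0, 0.4]
opening: 0.997
finger_force: 0.0
```

```bash
sed -i 's/zt-.004\]\[/zt-(.008 if k=="green" else .004)][/' wpart.py; python3 wpart.py green .553 -.042
```

```text
green 2083 ztop 0.0186 mid [ 0.5529 -0.04  ] ext [0.0502 0.0494] mean [ 0.5534 -0.0407]
t 8.78 pos [ 0.5531 -0.0402  0.2984] ydeg 65.94 tilt 0.12 open 87.8 ff 0.0 F [0.4 0.7 0.3]
spin 0.0025 shift before turn [ 0.0003  0.     -0.0016] after turn [ 0.0003  0.     -0.0016]
```

>>> move_arm(rows=[[0,0,0.03,0,0.088],[0,0,0.03,0,0.088],[0,0,0.03,0,0.088],[0,0,0.02,0,0.088],[0,0,0.012,0,0.088],[0,0,0.0075,0,0.088],[0,0,0,0,0.088],[0,0,0,0,0.088]])

```text
clock: 9.45
tool_pos: [0.5538, -0.041, 0.1702]
eef_rot: [0.209, 0.978, 0.0, 0.0]
contact_force: [0.6, 0.1, 0.2]
opening: 0.998
finger_force: 0.0
```

>>> move_arm(rows=[[0,0,0,0,0.04],[0,0,0,0,0.04],[0,0,0,0,0.04],[0,0,0,0,0.04],[0,0,0,0,0.04],[0,0,0,0,0.04],[0,0,0,0,0.04],[0,0,0,0,0.04]], newtons=30)

```text
clock: 10.12
tool_pos: [0.5536, -0.0416, 0.1699]
eef_rot: [0.209, 0.978, 0.0, 0.0]
contact_force: [-1.1, -0.3, 3.8]
opening: 0.557
finger_force: 30.0
```

>>> move_arm(rows=[[0,0,-0.004,0,0.04],[0,0,-0.006,0,0.04],[0,0,0,0,0.04],[0,0,0,0,0.04]])

```text
clock: 10.45
tool_pos: [0.5536, -0.0417, 0.18]
eef_rot: [0.209, 0.978, 0.0, 0.0]
contact_force: [-0.4, 0.4, -0.4]
opening: 0.556
finger_force: 30.0
```

```bash
python3 held.py green; python3 go.py .5327 .1797 .28 65.8|tail -1
```

```text
green top z 0.1509 far edge x-25 0.0008 y mid -0.0003 circle fit outer
fit [ 0.0015 -0.0004]
t 10.5 pos [ 0.5535 -0.0417  0.1798] ydeg 65.82 tilt 0.02 open 48.9 ff 30.0 F [ 0.1  0.6 -1.1]
spin 0.0003 shift before turn [ 0.1096  0.1935 -0.0902] after turn [ 0.1097  0.1935 -0.0902]
spin 0.0003 shift before turn [ 0.1096  0.1935 -0.1002] after turn [ 0.1097  0.1935 -0.1002]
```

>>> move_arm(rows=[[0,0,-0.015,0,0.04],[0,0,-0.025,0,0.04],[0,0,-0.03,0,0.04],[0,0,-0.02,0,0.04],[0.01,0.018,-0.01,0,0.04],[0.0155,0.0275,0,0,0.04],[0.0155,0.0275,0,0,0.04],[0.0155,0.0275,0,0,0.04],[0.0155,0.0275,0,0,0.04],[0.0155,0.0275,0,0,0.04]])

```text
clock: 11.33
tool_pos: [0.5368, 0.1374, 0.2795]
eef_rot: [0.209, 0.978, -0.0, -0.0]
contact_force: [-0.4, 0.1, -0.4]
opening: 0.554
finger_force: 30.0
```

>>> move_arm(rows=[[0.0125,0.0225,0,0,0.04],[0.0087,0.016,0,0,0.04],[0,0,0,0,0.04],[0,0,0,0,0.04],[0,0,0,0,0.04]])

```text
clock: 11.75
tool_pos: [0.5337, 0.1783, 0.2793]
eef_rot: [0.21, 0.978, -0.001, -0.0]
contact_force: [0.7, -0.4, -0.7]
opening: 0.553
finger_force: 30.0
```

```bash
python3 held.py green; python3 go.py .5325 .1805 .28 65.8|tail -1
```

```text
green top z 0.1512 far edge x-25 0.0011 y mid -0.0 circle fit outer
fit [0.0021 0.    ]
t 11.8 pos [0.5339 0.1779 0.2794] ydeg 65.69 tilt 0.11 open 48.9 ff 30.0 F [-0.7 -0.4 -2. ]
spin -0.0019 shift before turn [0.0019 0.0012 0.0094] after turn [0.0019 0.0012 0.0094]
spin -0.0019 shift before turn [ 0.0024  0.0018 -0.0006] after turn [ 0.0024  0.0018 -0.0006]
```

>>> move_arm(rows=[[0.001,0.0018,0.015,0,0.04],[0,0,0.015,0,0.04],[0,0,0.012,0,0.04],[0,0,0.01,0,0.04],[0,0,0.008,0,0.04],[0,0,0.006,0,0.04],[0,0,0.004,0,0.04],[0,0,0.002,0,0.04],[0,0,0,0,0.04],[0,0,0,0,0.04]])

```text
clock: 12.63
tool_pos: [0.5337, 0.182, 0.2079]
eef_rot: [0.209, 0.978, 0.0, 0.0]
contact_force: [-0.0, 0.1, -0.7]
opening: 0.556
finger_force: 30.0
```

>>> move_arm(rows=[[0,0,0.0005,0,0.04],[0,0,0,0,0.04],[0,0,0,0,0.04]])

```text
clock: 12.88
tool_pos: [0.5336, 0.1819, 0.2074]
eef_rot: [0.209, 0.978, 0.0, 0.0]
contact_force: [-0.0, 0.0, -1.0]
opening: 0.557
finger_force: 30.0
```

>>> move_arm(rows=[[0,0,0.0005,0,0.04],[0,0,0.0005,0,0.04],[0,0,0,0,0.04],[0,0,0,0,0.04]])

```text
clock: 13.22
tool_pos: [0.5335, 0.1819, 0.2061]
eef_rot: [0.209, 0.978, 0.0, -0.0]
contact_force: [-1.1, -0.7, 0.5]
opening: 0.56
finger_force: 30.0
```

>>> move_arm(rows=[[0,0,0,0,0.068],[0,0,0,0,0.068],[0,0,0,0,0.068],[0,0,0,0,0.068],[0,0,0,0,0.068],[0,0,0,0,0.068]])

```text
clock: 13.72
tool_pos: [0.5336, 0.1819, 0.2062]
eef_rot: [0.209, 0.978, 0.0, 0.0]
contact_force: [0.8, 0.0, 0.6]
opening: 0.771
finger_force: 0.0
```

>>> move_arm(rows=[[0,0,-0.01,0,0.068],[0,0,-0.02,0,0.068],[0,0,-0.03,0,0.068],[0,0,-0.03,0,0.088],[0,0,-0.03,0,0.088],[0,0,-0.03,0,0.088],[0,0,0,0,0.088],[0,0,0,0,0.088],[0,0,0,0,0.088]])

```text
clock: 14.47
tool_pos: [0.5332, 0.1816, 0.3561]
eef_rot: [0.209, 0.978, -0.0, -0.0]
contact_force: [0.1, -0.3, 0.2]
opening: 1.0
finger_force: 0.0
```

```bash
python3 chk.py pics/c2.png green blue; python3 go.py .6175 -.2255 .3 65.8
```

```text
green 1817 ztop 0.0544 mid [0.5315 0.1819] ext [0.0495 0.0488] slope deg [ 0.2 -0.4]
blue 18 ztop 0.0374 mid [0.5074 0.1854] ext [0.0013 0.0072] slope deg [ 25.7 -16.9]
post 35 [0.5205 0.2107 0.0509]
post 35 [0.5019 0.1693 0.0511]
post 31 [0.5446 0.1498 0.0511]
post 37 [0.5631 0.1919 0.0511]
t 14.52 pos [0.533  0.1816 0.3553] ydeg 65.83 tilt 0.12 open 87.8 ff 0.0 F [ 0.7 -0.2  0.5]
spin 0.0005 shift before turn [-0.2438 -0.3367  0.0556] after turn [-0.244  -0.3366  0.0556]
```

View pics/c2.png

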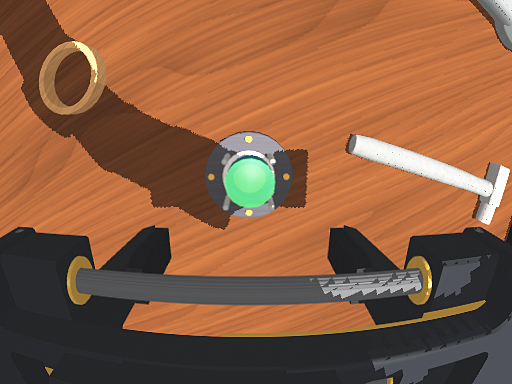

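The lens sits level on the spacer at (249,180), with its dome top at z 0.0544 against 0.0545 expected. Next is the retaining ring; the tan ring at (72,78) is a larger decoy.

>>> move_arm(rows=[[-0.0203,-0.028,0.0046,0,0.088],[-0.0203,-0.028,0.0046,0,0.088],[-0.0203,-0.028,0.0046,0,0.088],[-0.0203,-0.028,0.0046,0,0.088],[-0.0203,-0.028,0.0046,0,0.088],[-0.0203,-0.028,0.0046,0,0.088],[-0.0203,-0.028,0.0046,0,0.088],[-0.0203,-0.028,0.0046,0,0.088],[-0.0203,-0.028,0.0046,0,0.088],[-0.0203,-0.028,0.0046,0,0.088]])

```text
clock: 15.35
tool_pos: [0.6036, -0.1583, 0.3081]
eef_rot: [0.209, 0.978, 0.0, -0.002]
contact_force: [0.5, 0.5, 1.3]
opening: 0.997
finger_force: 0.0
```

>>> move_arm(rows=[[-0.0203,-0.028,0.0046,0,0.088],[-0.0203,-0.028,0.0046,0,0.088],[0,0,0,0,0.088],[0,0,0,0,0.088],[0,0,0,0,0.088]])

```text
clock: 15.77
tool_pos: [0.6178, -0.2234, 0.2994]
eef_rot: [0.209, 0.978, 0.001, -0.001]
contact_force: [-0.4, -0.0, -0.5]
opening: 1.0
finger_force: 0.0
```

```bash
python3 wpart.py brass .6175 -.2255
```

```text
brass 985 ztop 0.2244 mid [ 0.6014 -0.2131] ext [0.0087 0.0177] mean [ 0.6013 -0.2136]
t 15.82 pos [ 0.6181 -0.2224  0.2999] ydeg 65.96 tilt 0.17 open 88.0 ff 0.0 F [-0.4 -0.1 -0.4]
spin 0.0027 shift before turn [0.019  0.0017 0.    ] after turn [0.019  0.0017 0.    ]
```

View pics/w_brass.png

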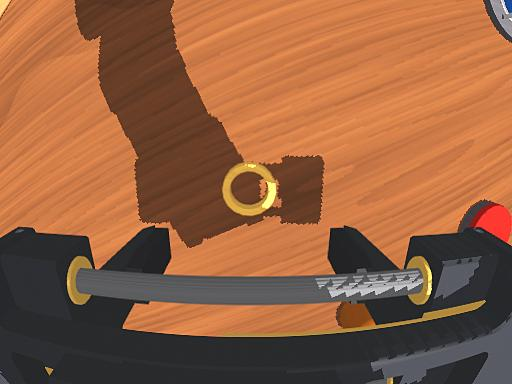

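The ring is at about (249,189). The brassy gripper parts spoiled the fit, so I'll filter by height.

```bash
sed -i 's/<.045\]$/<.045];P=P[(P[:,2]<.05)\&(P[:,2]>.009)]/' wpart.py; python3 wpart.py brass .6175 -.2255
```

```text
brass 754 ztop 0.0169 mid [ 0.6165 -0.2232] ext [0.0489 0.0479] mean [ 0.6141 -0.2258]
t 15.87 pos [ 0.6182 -0.2221  0.3003] ydeg 66.0 tilt 0.14 open 87.9 ff 0.0 F [-0.2  0.6 -0.3]
spin 0.0035 shift before turn [ 0.0011 -0.0018  0.0003] after turn [ 0.0011 -0.0018  0.0003]
```

>>> move_arm(rows=[[0.001,-0.0015,0.03,0.003,0.088],[0,0,0.03,0,0.088],[0,0,0.03,0,0.088],[0,0,0.02,0,0.088],[0,0,0.012,0,0.088],[0,0,0.008,0,0.088],[0,0,0,0,0.088],[0,0,0,0,0.088]])

```text
clock: 16.53
tool_pos: [0.6172, -0.2249, 0.1716]
eef_rot: [0.211, 0.978, 0.0, 0.001]
contact_force: [-0.7, 0.5, 0.8]
opening: 0.994
finger_force: 0.0
```

>>> move_arm(rows=[[0,0,0,0,0.04],[0,0,0,0,0.04],[0,0,0,0,0.04],[0,0,0,0,0.04],[0,0,0,0,0.04],[0,0,0,0,0.04],[0,0,0,0,0.04],[0,0,0,0,0.04]], newtons=30)

```text
clock: 17.2
tool_pos: [0.6169, -0.2253, 0.1712]
eef_rot: [0.211, 0.978, 0.0, 0.0]
contact_force: [-0.2, 0.2, 2.8]
opening: 0.556
finger_force: 30.0
```

>>> move_arm(rows=[[0,0,-0.01,0,0.04],[0,0,-0.025,0,0.04],[0,0,-0.03,0,0.04],[0,0,-0.035,0,0.04],[0,0,-0.02,0,0.04],[0,0,0,0,0.04],[0,0,0,0,0.04],[0,0,0,0,0.04]])

```text
clock: 17.87
tool_pos: [0.616, -0.2254, 0.2901]
eef_rot: [0.211, 0.978, -0.0, -0.001]
contact_force: [-0.0, 0.0, -1.7]
opening: 0.556
finger_force: 30.0
```

```bash
python3 held.py brass; python3 go.py .5325 .1805 .29 65.8|tail -1
```

```text
brass top z 0.1538 far edge x-25 -0.0006 y mid -0.0005 circle fit outer
fit [-0.     -0.0004]
t 17.92 pos [ 0.6158 -0.2253  0.2895] ydeg 65.66 tilt 0.18 open 49.3 ff 30.0 F [-0.2  0.9 -1.4]
spin -0.0025 shift before turn [0.2426 0.3347 0.02  ] after turn [0.2418 0.3353 0.02  ]
spin -0.0025 shift before turn [0.2432 0.3353 0.    ] after turn [0.2424 0.3359 0.    ]
```

>>> move_arm(rows=[[0.0202,0.028,0,-0.002,0.04],[0.0202,0.028,0,0,0.04],[0.0202,0.028,0,0,0.04],[0.0202,0.028,0,0,0.04],[0.0202,0.028,0,0,0.04],[0.0202,0.028,0,0,0.04],[0.0202,0.028,0,0,0.04],[0.0202,0.028,0,0,0.04],[0.0202,0.028,0,0,0.04],[0.0202,0.028,0,0,0.04]])

```text
clock: 18.75
tool_pos: [0.5464, 0.1142, 0.2895]
eef_rot: [0.21, 0.978, -0.001, -0.001]
contact_force: [1.3, 0.4, -1.4]
opening: 0.555
finger_force: 30.0
```

>>> move_arm(rows=[[0.0202,0.028,0,0,0.04],[0.0202,0.028,0,0,0.04],[0,0,0,0,0.04],[0,0,0,0,0.04],[0,0,0,0,0.04],[0,0,0,0,0.04]])

```text
clock: 19.25
tool_pos: [0.5338, 0.1787, 0.2901]
eef_rot: [0.211, 0.977, -0.001, -0.0]
contact_force: [-0.1, -0.8, -0.5]
opening: 0.559
finger_force: 30.0
```

```bash
python3 held.py brass; python3 go.py .5325 .181 .2225 65.8|tail -1
```

```text
brass top z 0.1546 far edge x-25 -0.0003 y mid -0.0003 circle fit outer
fit [ 0.0002 -0.0007]
t 19.3 pos [0.5339 0.1786 0.2903] ydeg 65.61 tilt 0.11 open 49.0 ff 30.0 F [ 0.5 -0.1 -0.7]
spin -0.0033 shift before turn [0.0015 0.0006 0.0203] after turn [0.0015 0.0006 0.0203]
spin -0.0033 shift before turn [0.0022 0.0018 0.0678] after turn [0.0022 0.0018 0.0678]
```

>>> move_arm(rows=[[0.0015,0.0015,0.015,0,0.04],[0,0,0.015,0,0.04],[0,0,0.012,0,0.04],[0,0,0.01,0,0.04],[0,0,0.006,0,0.04],[0,0,0.004,0,0.04],[0,0,0.002,0,0.04],[0,0,0,0,0.04],[0,0,0,0,0.04],[0,0,0,0,0.04]])

```text
clock: 20.13
tool_pos: [0.533, 0.1826, 0.2274]
eef_rot: [0.21, 0.978, 0.0, 0.0]
contact_force: [-0.6, -0.1, -1.7]
opening: 0.557
finger_force: 30.0
```

>>> move_arm(rows=[[0,0,0.0007,0,0.04],[0,0,0.0007,0,0.04],[0,0,0,0,0.04],[0,0,0,0,0.04]])

```text
clock: 20.47
tool_pos: [0.5328, 0.1825, 0.2256]
eef_rot: [0.21, 0.978, 0.0, 0.0]
contact_force: [0.0, 1.0, -1.6]
opening: 0.556
finger_force: 30.0
```

>>> move_arm(rows=[[0,0,0.0006,0,0.04],[0,0,0.0006,0,0.04],[0,0,0,0,0.04],[0,0,0,0,0.04]])

```text
clock: 20.8
tool_pos: [0.5329, 0.1825, 0.2243]
eef_rot: [0.21, 0.978, 0.0, -0.0]
contact_force: [-0.0, 0.2, -1.9]
opening: 0.562
finger_force: 30.0
```

>>> move_arm(rows=[[0,0,0,0,0.068],[0,0,0,0,0.068],[0,0,0,0,0.068],[0,0,0,0,0.068],[0,0,0,0,0.068],[0,0,0,0,0.068]])

```text
clock: 21.3
tool_pos: [0.5329, 0.1825, 0.2244]
eef_rot: [0.21, 0.978, 0.0, 0.0]
contact_force: [-0.5, -0.3, 0.3]
opening: 0.772
finger_force: 0.0
```

>>> move_arm(rows=[[0,0,-0.01,0,0.068],[0,0,-0.02,0,0.068],[0,0,-0.03,0,0.068],[0,0,-0.03,0,0.088],[0,0,-0.03,0,0.088],[0,0,-0.02,0,0.088],[0,0,0,0,0.088],[0,0,0,0,0.088],[0,0,0,0,0.088]])

```text
clock: 22.05
tool_pos: [0.5324, 0.1823, 0.364]
eef_rot: [0.21, 0.978, -0.0, -0.0]
contact_force: [-0.1, -0.9, -0.4]
opening: 1.002
finger_force: 0.0
```

```bash
sed -i 's/<.035\]$/<.035];P=P[P[:,2]<.1]/' chk.py; python3 chk.py pics/c3.png brass green
```

```text
brass 522 ztop 0.0696 mid [0.5316 0.1827] ext [0.0486 0.0475] slope deg [ 0.1 -0.5]
green 897 ztop 0.0548 mid [0.5284 0.1829] ext [0.0431 0.0374] slope deg [-0.4  1.2]
post 36 [0.5203 0.2109 0.051 ]
post 34 [0.5019 0.1692 0.0519]
post 35 [0.5628 0.1918 0.0511]
post 30 [0.5443 0.15   0.0517]
```

View pics/c3.png

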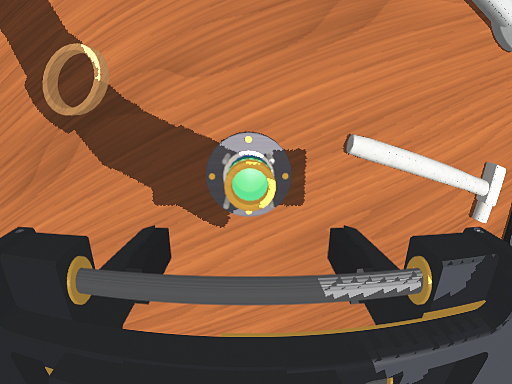

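The brass ring lies level on the lens at (250,184). Its top is at z 0.0696 against 0.069 expected, about 2 mm off the axis. The stack is good, so I'm handing in.

```bash
python3 -c "
from plant import r
print(r.finish_job())"
```

```text
the job is handed in; nothing more can be done
None
```

The magnifier is rebuilt in the cage (spacer, lens dome up, then brass ring), level and about 2 mm off the cage axis, and the job was handed in at about 22 s; no verdict was returned.

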